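Change full bobbins for empty cores in a sprung holder

ROBOT

A 7-joint arm with a two-finger parallel gripper is mounted at the origin on a cart in front of the work surface, level with it; the furniture and walls round the work are solid. World frame = base frame: x ahead of the robot, y to its left, z up, the work surface at z = 0. Lengths are in m, angles in rad, forces in N, time in s.
With the tool pointing down it reaches from about 0.4 to 0.85 m from the base axis. Payload 4.4 kg.
Tool frame: the origin (TCP) lies midway between the tips of the shut fingers; the grasp point (between the pads) lies 19 mm behind it; z points along the fingers, y is the line along which they close (so a half turn about z gives the same grasp; the last joint's range is limited). The gripper opens to 94 mm and grips with 3 to 60 N. Pads are 16 mm wide; open, the fingers measure 119 mm over their backs; the gripper's body (75 mm by 177 mm) begins 78 mm behind the grasp point.
Start: joints at [-1.208, 0.628, 0.038, 1.517, -0.027, 0.996, -0.02], TCP at [0.27, 0.591, 0.205] pointing down, gripper open.
Joint ranges: [-3.06, 3.06], [-0.37, 2.12], [-1.25, 1.32], [0.18, 2.47], [-1.1, 4.24], [0.23, 1.98], [-2.94, 2.94]. Speed limits (rad/s): [2.57, 2.57, 3.14, 3.14, 3.14, 3.14, 3.14].

INTERFACE

Orientations are given as a unit quaternion [w, x, y, z].
In Python, from station import * gives the robot as it stands.
- The arm moves only by the shell command python3 -m handwheel 'ROWS' [OPENING]. ROWS is JSON, a list of rows, each a list of 2 entries, a list of its own where there are three numbers: the shift along the tool's x, y, z as a fraction of full scale, then the turn about the tool's z as a fraction of full scale. A call has 1 to 20 rows; each row is the pose to reach, as a shift and turn from the pose commanded when the call began, along the tool's axes at that moment; what a row does not reach only later rows make up. Full scale, the value 1, is 0.5 m for a shift and 0.5 rad for a turn. A row lasts 1/8 s, in which the tool goes at most 62.5 mm and 10.7 degrees, less where a joint would pass 70% of its speed; a pose out of reach is approached as far as the arm can. A call with a number of a shift or a turn outside -1 to 1 is refused whole. A call with a gripper value outside its range is refused whole. OPENING is the finger opening in mm, from 0 to 94, set as the call begins (- or left out, the last holds). The fingers move at their own pace and stop on an object; the grip force is fixed at half the most. Time passes only in rows, so rows that repeat a pose let the fingers close. It gives the time, the measured TCP pose, the force, the opening and the grip force at its end, in the units of the state.
- state(): the state, without advancing time (a new reading comes with each control period).
- capture(name): name is "side" or "top"; returns a dict with "pixels" (384x512x3 uint8, red, green, blue), "fx", "fy", "cx", "cy" (pixels), "extrinsics" (4x4, takes a point from world to camera coordinates). Camera axes: x right, y up, looking along -z (the intrinsics and any distortion apply to the point x, -y, -z); pixel columns grow to the right and rows downward; lengths in m; the calibration is good to about 2 mm. A picture is of the moment at which its call begins. There is no depth.
- finish_job(): hands the job in; it is judged then, once.
The state is a dict: "t": time; "qpos": joint angles; "qd": joint speeds; "effort": joint torques, N m; "position": TCP position; "orientation": TCP orientation; "wrist_force": force on the tool from outside, world axes, zero at the start; "wrist_torque": the same for the moment, N m; "finger_gap": finger opening in m; "gripper_force": force on a finger pad.
Only numpy, scipy, OpenCV 4.12 (cv2) and the standard library are available. Lean on these libraries where they do the work, as an engineer would, in place of code of your own. Each camera call takes 0.05 s, during which the arm holds its last target. There are 200 camera calls.

TASK

Take every full (flanged) bobbin out of the sprung holder and lay it in the wooden tray, and load every empty core lying on the bench into the holder, any station: the core's end presses the sprung tail plate back, the core slips down into the gap and goes fully home on the spigot, so that the plate holds it lying straight. Leave the tin, the chalk and the metal die where they are.

Things in the scene. Friction and masses are not known exactly. Their poses are not given: they have to be found in the camera images.
- holder: fixed sprung bobbin holder: base 200 x 210 x 12 mm, origin centre of its underside, z up. Three stations at local y -75, 0, +75 mm, axis along local x, 48 mm high. At the -x end of each a grey block (top 58 mm, face at x -70 mm) bears a steel spigot, 16 mm across, 14 mm long, pointing to +x (tip at x -56 mm). Facing it is a sprung tail plate, its housing behind
- tray: fixed shallow wooden tray, 130 (x) x 220 (y) x 28 mm, walls and floor 5 mm; origin at the centre of its underside
- station_a (a point): point of the holder where the centre of a fully seated core or bobbin lies, station at local y = -75 mm (local x = -30 mm, height 48 mm); axes as the holder's. The core's end next to the plate then rests on a ledge of the plate (12 mm long, 26 mm wide, top 33 mm high), the other on the spigot
- tail_a (a joint): push-back of this station's tail plate to +x, m. Steel plate 36 mm wide, 8 thick, 26 to 86 mm high, face at holder x +7 mm when 0 (empty, at rest); about 0.003 with a core seated; over 0.017 lets a core clear the spigot tip; stop at 0.030. Spring 4.5 N at 0, 9 N at 0.030; it returns at once, damped
- station_b (a point): point of the holder where the centre of a fully seated core or bobbin lies, station at local y = 0 mm (local x = -30 mm, height 48 mm); axes as the holder's. The core's end next to the plate then rests on a ledge of the plate (12 mm long, 26 mm wide, top 33 mm high), the other on the spigot
- tail_b (a joint): push-back of this station's tail plate to +x, m. Steel plate 36 mm wide, 8 thick, 26 to 86 mm high, face at holder x +7 mm when 0 (empty, at rest); about 0.003 with a core seated; over 0.017 lets a core clear the spigot tip; stop at 0.030. Spring 4.5 N at 0, 9 N at 0.030; it returns at once, damped
- station_c (a point): point of the holder where the centre of a fully seated core or bobbin lies, station at local y = +75 mm (local x = -30 mm, height 48 mm); axes as the holder's. The core's end next to the plate then rests on a ledge of the plate (12 mm long, 26 mm wide, top 33 mm high), the other on the spigot
- tail_c (a joint): push-back of this station's tail plate to +x, m. Steel plate 36 mm wide, 8 thick, 26 to 86 mm high, face at holder x +7 mm when 0 (empty, at rest); about 0.003 with a core seated; over 0.017 lets a core clear the spigot tip; stop at 0.030. Spring 4.5 N at 0, 9 N at 0.030; it returns at once, damped
- core_1: empty core: brown board tube of square section, 80 mm long, 30 x 30 mm outside, bore 20 x 20 mm right through; both ends alike; origin at its centre, its x axis along the tube. Starts lying on the bench. 50 g. May be absent
- core_2: empty core: brown board tube of square section, 80 mm long, 30 x 30 mm outside, bore 20 x 20 mm right through; both ends alike; origin at its centre, its x axis along the tube. Starts lying on the bench. 50 g. May be absent
- core_3: empty core: brown board tube of square section, 80 mm long, 30 x 30 mm outside, bore 20 x 20 mm right through; both ends alike; origin at its centre, its x axis along the tube. Starts lying on the bench. 50 g. May be absent
- bobbin_1: full bobbin: the same 80 mm square core with two square flanges 40 x 40 mm, 4 mm thick, 24 mm either side of the middle, and between them (44 mm apart) a round white wound body 34 mm across; bare core ends 14 mm long, bore 20 x 20 mm open 16 mm deep; origin at its centre, x axis along it. Starts seated in the holder. 110 g. May be absent
- bobbin_2: full bobbin: the same 80 mm square core with two square flanges 40 x 40 mm, 4 mm thick, 24 mm either side of the middle, and between them (44 mm apart) a round white wound body 34 mm across; bare core ends 14 mm long, bore 20 x 20 mm open 16 mm deep; origin at its centre, x axis along it. Starts seated in the holder. 110 g. May be absent
- bobbin_3: full bobbin: the same 80 mm square core with two square flanges 40 x 40 mm, 4 mm thick, 24 mm either side of the middle, and between them (44 mm apart) a round white wound body 34 mm across; bare core ends 14 mm long, bore 20 x 20 mm open 16 mm deep; origin at its centre, x axis along it. Starts seated in the holder. 110 g. May be absent
- pin_tin: dark green closed tin, 67 x 95 x 26 mm, bystander, origin at its underside
- chalk: blue tailor's chalk, 51 x 54 x 8 mm, the one in front of the holder, bystander, origin at its underside
- press_die: metal press die, 29 mm across, 18 mm high, bystander, beside the fixed button press (0.39 m tall, at x 0.28 to 0.62, y -0.26 to -0.10: it stands between the arm's start and the work), origin at its underside
Things that resemble listed ones, but are neither listed nor needed, are in the scene too. Leave any blue look-alike of the bobbin_1 alone.

How it is judged:
By the outcome, as a careful person would: the job done as asked, in the order asked, and still so for the second after the job is handed in, with the robot touching nothing.
Of bobbin_1, bobbin_2, bobbin_3 only 2 to 3 are there at a start; the rules pass over those that are not, and their reading is None.
Of core_1, core_2, core_3 only 2 to 3 are there at a start; the rules pass over those that are not, and their reading is None.
At some moment in a run one of core_1, core_2, core_3 may be knocked a few centimetres aside while the robot is not near it.
It also fails if it takes over 210 s, if anything falls off the work surface, if the arm or the gripper's body presses on something with over 40 N, if the wrist force passes 120 N, or if a joint passes its speed limit or range.

## Working session

There is one attempt and no reset: what is moved stays moved. The work goes in short steps, Python scripts to look and compute and a shell command to move; the robot and the scene stay as the last step left them, time stands still between calls to the robot, and variables do not carry over. Pictures are saved under pics/ and viewed, at most 14 in all, crops included, and the job is handed in when it is done.

```bash
mkdir -p pics; ls; python3 - <<'E'
from station import *
import cv2,numpy as np
np.set_printoptions(precision=4,suppress=True)
print(state())
for n in("side","top"):
    c=capture(n);cv2.imwrite(f"pics/{n}0.png",cv2.cvtColor(c["pixels"],cv2.COLOR_RGB2BGR))
    print(n,{k:v for k,v in c.items() if k!="pixels"})
a=cv2.imread("pics/side0.png");b=cv2.imread("pics/top0.png")
E
```

```text
pics
{'t': 0.0, 'qpos': array([-1.2078,  0.6293,  0.0385,  1.5183, -0.027 ,  0.9963, -0.02  ]), 'qd': array([ 0.0021,  0.0012, -0.0008,  0.0016,  0.0006, -0.0002,  0.0012]), 'effort': array([  0.0015, -54.9723,   1.1434, -18.6638,  -0.0525,   0.0233,
         0.0002]), 'position': array([0.27  , 0.5906, 0.2046]), 'orientation': array([-0.0002,  0.2128,  0.9771, -0.0009]), 'wrist_force': array([-0.05  , -0.1094,  1.3924]), 'wrist_torque': array([0.037 , 0.0263, 0.0173]), 'gripper_force': 0.0, 'finger_gap': 0.09408566450062586}
side {'fx': 419.78103642682487, 'fy': 419.78103642682487, 'cx': 264.2916308057875, 'cy': 188.51643474727635, 'extrinsics': array([[ 0.9777, -0.2093,  0.0156, -0.4627],
       [ 0.1305,  0.6645,  0.7358, -0.2776],
       [-0.1643, -0.7174,  0.677 , -1.0087],
       [ 0.    ,  0.    ,  0.    ,  1.    ]])}
top {'fx': 348.5754996708492, 'fy': 348.5754996708492, 'cx': 253.09746772923438, 'cy': 192.7748649993413, 'extrinsics': array([[-0.1272, -0.9919, -0.0013,  0.2959],
       [ 0.9676, -0.1244,  0.2199, -0.4922],
       [-0.2182,  0.0267,  0.9755, -0.9132],
       [ 0.    ,  0.    ,  0.    ,  1.    ]])}
```

View pics/side0.png

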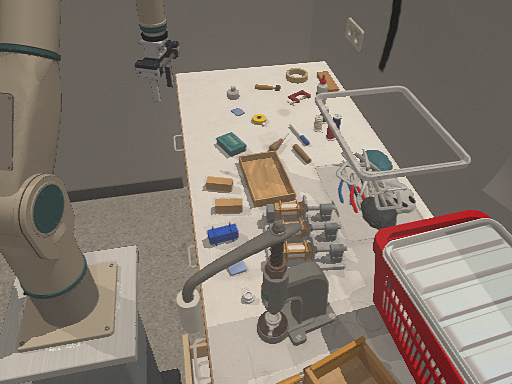

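View pics/top0.png

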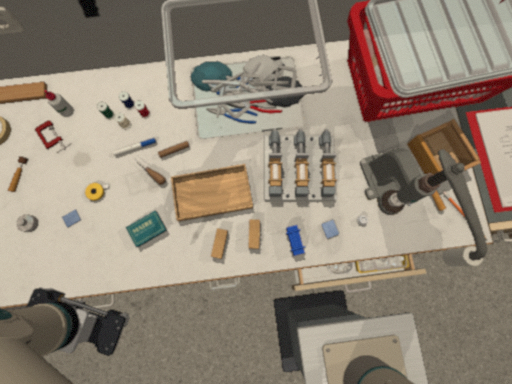

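Side: tray (265,178), cores at (220,184) and (229,205), blue look-alike (222,234), holder (300,230). Top: tray (212,193), holder (300,165) with 3 stations, cores (219,243), (254,235), blue look-alike (295,240), chalk (331,229), die (363,219), tin (146,229). I'll enlarge the work area in both views.

```bash
cat > h.py <<'E'
import numpy as np,cv2,json
from station import *
np.set_printoptions(precision=4,suppress=True)
def cam(n):
    c=capture(n);c["bgr"]=cv2.cvtColor(c["pixels"],cv2.COLOR_RGB2BGR);return c
def proj(c,p):
    q=c["extrinsics"]@np.r_[p,1];return np.array([c["cx"]+c["fx"]*q[0]/-q[2],c["cy"]+c["fy"]*-q[1]/-q[2]])
def ray(c,uv):
    E=c["extrinsics"];R=E[:3,:3];o=-R.T@E[:3,3]
    d=R.T@np.array([(uv[0]-c["cx"])/c["fx"],-(uv[1]-c["cy"])/c["fy"],-1]);return o,d/np.linalg.norm(d)
def onz(c,uv,z):
    o,d=ray(c,uv);return o+d*(z-o[2])/d[2]
def tri(c1,u1,c2,u2):
    o1,d1=ray(c1,u1);o2,d2=ray(c2,u2)
    s=np.linalg.lstsq(np.c_[d1,-d2],o2-o1,rcond=None)[0]
    a,b=o1+d1*s[0],o2+d2*s[1];return (a+b)/2,np.linalg.norm(a-b)
E
python3 - <<'E'
from h import *
t=cam("top");s=cam("side")
cv2.imwrite("pics/c1.png",cv2.resize(t["bgr"][120:270,160:360],None,fx=4,fy=4,interpolation=2))
cv2.imwrite("pics/c2.png",cv2.resize(s["bgr"][145:285,195:365],None,fx=4.2,fy=4.2,interpolation=2))
E
```

```text
(no output)
```

View pics/c1.png

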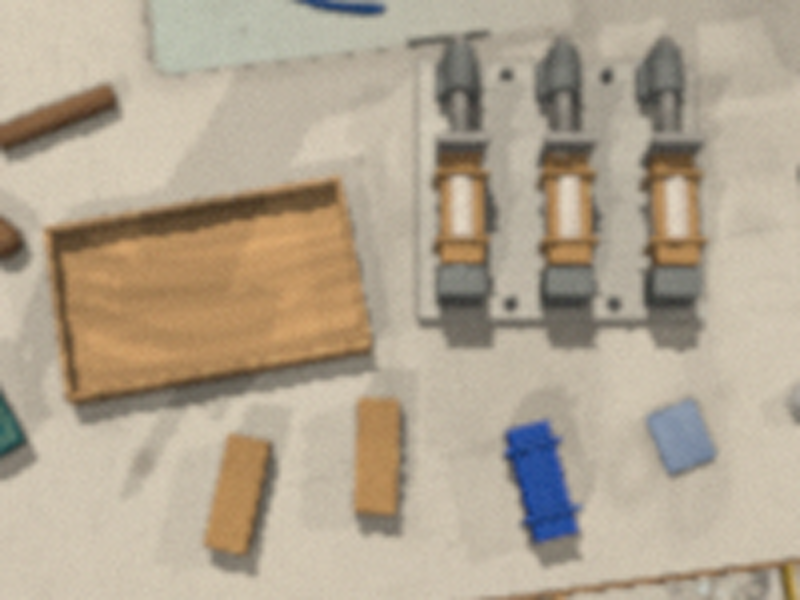

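View pics/c2.png

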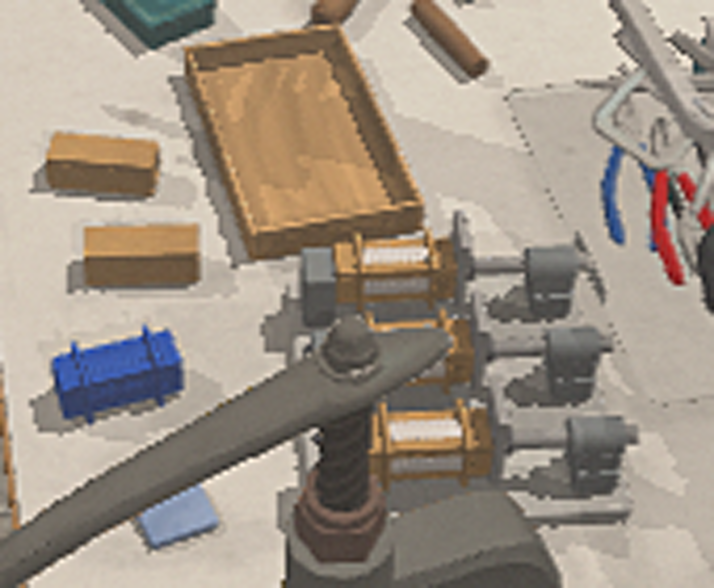

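Top crop: three orange bobbins with white bodies (not blue) seated at about (276,172), (302,172), (329,172) full-frame; two brown cores at (219,243), (254,234); the blue flanged one at (295,240) is the look-alike to leave. Only two cores are visible. Both crops confirm it. Now measuring.

```bash
cat > m.py <<'E'
from h import *
def comps(c,lo,hi,roi,amin):
    hsv=cv2.cvtColor(cv2.GaussianBlur(c["bgr"],(3,3),0),cv2.COLOR_BGR2HSV);m=cv2.inRange(hsv,lo,hi)
    k=np.zeros_like(m);x0,y0,x1,y1=roi;k[y0:y1,x0:x1]=m[y0:y1,x0:x1]
    n,l,s,ce=cv2.connectedComponentsWithStats(k)
    r=[]
    for i in range(1,n):
        if s[i,4]>=amin: r.append((s[i,4],ce[i],cv2.minAreaRect(np.argwhere(l==i)[:,::-1].astype(np.float32))))
    return r
E
python3 - <<'E'
from m import *
t=cam("top");s=cam("side")
print("bgr core",t["bgr"][236,254],t["bgr"][245,219],"bench",t["bgr"][250,190],"tray",t["bgr"][193,212],"white",t["bgr"][173,302],"block",t["bgr"][190,276])
print("TOP brown")
for a,c,r in comps(t,(5,90,70),(25,255,255),(160,120,360,270),40): print(a,c,cv2.boxPoints(r).ravel())
print("SIDE brown")
for a,c,r in comps(s,(5,90,60),(25,255,255),(195,145,345,285),40): print(a,c,cv2.boxPoints(r).ravel())
g=lambda u:(160+u[0]/4,120+u[1]/4)
f=lambda u:(195+u[0]/4.2,145+u[1]/4.2)
# manual corner pairs from crops
P={"blockC top front-left":((440,268),None),
"tray far-left rim":((48,230),(187,50)),"tray far right(+x,-y)":((340,180),(422,207)),"tray +x+y":((48,230),(340,30)),"tray -x+y":((72,398),(187,50)),"tray -x-y":((370,347),(248,240)),
"plateC L top":((437,137),(460,213)),"bobC flange front topL":((436,242),(335,250)),
"bobC white":((461,204),(394,258)),"bobA white":((677,204),(424,432)),"bobC +flange topL":((437,172),(402,240)), "bobA+flange":((647,157),(460,405)),
"core2 -x+y":((356,512),(85,228)),"core2 +x+y":((360,398),(197,227)),"core1 c":((239,490),(103,150)),"housing A":((663,45),(600,430))}
for k,(a,b) in P.items():
    if b: print(k,*tri(t,g(a),s,f(b)))
for u in [(222,248),(361,85),]: pass
# press and wire rim
for k,a,b in [("rim1",(325,87),(317,100)),("rim2",(171,105),(405,88)),("rim2b",(325,87),(468,160)),("rim b",(171,105),(317,100)),("pressTop",(391,201),(278,228)),("lever end",(472,255),(188,298))]:
    print(k,*tri(t,a,s,b))
E
```

```text
bgr core [ 91 140 183] [ 85 135 178] bench [178 194 206] tray [ 83 127 167] white [179 199 213] block [120 129 131]
TOP brown
159 [173.3459 148.9308] [158.6849 151.4931 186.3014 141.137  188.2329 146.2877 160.6164 156.6438]
222 [274.9955 172.2027] [269. 158. 281. 158. 281. 185. 269. 185.]
215 [301.6279 172.5907] [296. 159. 308. 159. 308. 185. 296. 185.]
226 [327.885  172.5354] [322. 159. 335. 159. 335. 185. 322. 185.]
3384 [211.117  192.3756] [169.1656 176.946  245.1146 163.655  252.8065 207.6089 176.8575 220.8999]
300 [254.0167 233.93  ] [249. 220. 259. 220. 259. 248. 249. 248.]
318 [219.     243.4245] [210.4213 256.1741 216.9101 228.0562 227.7921 230.5674 221.3034 258.6854]
SIDE brown
2400 [268.7929 181.0758] [237.2127 156.9955 279.5294 141.8824 305.1176 213.5294 262.8009 228.6425]
79 [301.5823 152.8861] [292.5 146.5 295.  144.  310.  159.  307.5 161.5]
307 [218.8599 183.3746] [205.3862 188.3655 206.4    176.2    232.138  178.3448 231.1242 190.5104]
346 [228.1272 204.9827] [215. 199. 241. 199. 241. 212. 215. 212.]
89 [302.8764 227.8202] [297. 219. 306. 219. 306. 236. 297. 236.]
294
[... 571 characters left out ...]
 white [0.558  0.0122 0.0627] 0.0017494808318520932
bobC +flange topL [0.5942 0.1756 0.0646] 0.016425795074698997
bobA+flange [0.5894 0.0279 0.0645] 0.010634787235288086
core2 -x+y [0.3795 0.2611 0.0307] 0.0023947205385598225
core2 +x+y [0.4574 0.2485 0.0291] 0.0016213613241925894
core1 c [0.4036 0.3393 0.032 ] 0.0005171368964640454
housing A [0.6728 0.0001 0.055 ] 0.013465737405540421
rim1 [0.6048 0.0928 0.4416] 0.013687629598300239
rim2 [0.8465 0.3709 0.25  ] 0.24399606988790096
rim2b [ 0.8185 -0.0067  0.2786] 0.2206678904190809
rim b [0.716  0.4003 0.2466] 0.0019941862934707622
pressTop [ 0.4553 -0.0696  0.2401] 0.05648419130991646
lever end [ 0.2885 -0.206   0.2505] 0.0014125519678374917
```

```bash
cat >> m.py <<'E'
def pose(c,lo,hi,roi,z,amin=60):
    """centroid and PCA axis on plane z"""
    out=[]
    hsv=cv2.cvtColor(c["bgr"],cv2.COLOR_BGR2HSV);m=cv2.inRange(hsv,lo,hi)
    k=np.zeros_like(m);x0,y0,x1,y1=roi;k[y0:y1,x0:x1]=m[y0:y1,x0:x1]
    n,l,s,ce=cv2.connectedComponentsWithStats(k)
    for i in range(1,n):
        if s[i,4]<amin: continue
        P=np.array([onz(c,u[::-1],z)[:2] for u in np.argwhere(l==i)])
        w,v=np.linalg.eigh(np.cov(P.T));d=v[:,1]*np.sign(v[0,1])
        out.append((ce[i],P.mean(0),np.arctan2(d[1],d[0]),np.sqrt(12*w[::-1])))
    return out
BR=((5,90,70),(25,255,255))
E
python3 - <<'E'
from m import *
t=cam("top");s=cam("side")
for c in(t,s): print("cam pos",ray(c,(0,0))[0])
print("cores top");[print(*o) for o in pose(t,*BR,(200,222,265,265),.03,100)]
print("cores side");[print(*o) for o in pose(s,*BR,(200,170,245,216),.03,100)]
print("white top");W=pose(t,(0,0,150),(30,70,255),(262,150,340,195),.064,15);[print(*o) for o in W]
print("white side");V=pose(s,(0,0,150),(40,70,255),(270,200,315,262),.062,15);[print(*o) for o in V]
print("tray"); [print(*o) for o in pose(t,*BR,(165,160,258,225),.02,500)]
g=lambda u:(160+u[0]/4,120+u[1]/4)
print("plates top edge midpoints @.086",[onz(t,g(u),.086)[:2] for u in((462,140),(567,140),(670,138))])
print("block tops @.058",[onz(t,g(u),.058)[:2] for u in((463,268),(568,268),(674,270))])
for a,b in((W[0][0],V[0][0]),(W[-1][0],V[-1][0])): print(a,b,*tri(t,a,s,b))
for a,b in [((327,85),(380,170)),((325,87),(468,160)),((171,105),(317,100))]: print("rim",*tri(t,a,s,b))
E
```

```text
cam pos [0.3146 0.2567 0.9994]
cam pos [ 0.3229 -0.6359  0.8944]
cores top
[253.9828 234.869 ] [0.4125 0.2429] -0.14712753346177443 [0.0738 0.0299]
[219.028  243.3427] [0.4016 0.3416] -0.3228887030178718 [0.0789 0.0307]
cores side
[218.8   183.603] [0.4001 0.3288] -0.45102438091740427 [0.0802 0.0586]
[227.8698 205.1801] [0.4137 0.2305] -0.1802398140255678 [0.0781 0.0557]
white top
[265.5044 170.7289] [0.5823 0.1887] -0.17710000518279875 [0.1352 0.0246]
[288.7447 170.4397] [0.5749 0.1242] -0.14082246809211793 [0.1346 0.0394]
[314.4041 170.6089] [0.5653 0.0533] -0.15111162855272933 [0.1334 0.0362]
[336.7723 169.6518] [ 0.5601 -0.0091] -0.13505765694306168 [0.136  0.0173]
[274.973  171.0946] [0.5776 0.1627] -0.1315382559523581 [0.0432 0.0137]
[302. 171.] [0.5683 0.0878] -0.16171809757148764 [0.0437 0.0137]
[328.8158 171.0263] [0.5586 0.0137] -0.12800059629780564 [0.0426 0.0145]
white side
[309.8871 202.7097] [0.6392 0.1631] -1.0741821218667027 [0.0278 0.0258]
[287.9808 205.1731] [0.5758 0.1655] -0.12795170405662468 [0.0444 0.0133]
[310.5316 216.7595] [0.6252 0.1102] 1.3758111848955372 [0.0607 0.0217]
[312.875 236.   ] [0.6112 0.0423] 1.350736526620507 [0.0454 0.0103]
[295.6761 246.7746] [0.5575 0.0162] -0.1326083314592615 [0.0432 0.014 ]
tray
[211.1401 192.2951] [0.5508 0.3495] -1.5211717855317646 [0.2195 0.1324]
plates top edge midpoints @.086 [array([0.6168, 0.1569]), array([0.6076, 0.0853]), array([0.6   , 0.0147])]
block tops @.058 [array([0.5335, 0.1664]), array([0.5242, 0.0941]), array([0.5134, 0.0213])]
[265.5044 170.7289] [309.8871 202.7097] [0.6194 0.1836 0.0353] 0.05636141867291296
[328.8158 171.0263] [295.6761 246.7746] [0.5575 0.014  0.0649] 0.0016397632709948416
rim [0.7308 0.0302 0.2677] 0.03699491708377997
rim [ 0.8185 -0.0067  0.2786] 0.2206678904190809
rim [0.716  0.4003 0.2466] 0.0019941862934707622
```

```bash
cat > plan.py <<'E'
import sys
from h import *
from scipy.spatial.transform import Rotation as Ro
def go(*pts):
    """pts: (x,y,z,yaw of tool x) -> row values in units the moves take"""
    st=state();w,x,y,z=st["orientation"];R=Ro.from_quat([x,y,z,w]).as_matrix()
    yaw=np.arctan2(R[1,0],R[0,0])
    print("t",round(st["t"],2),"pos",st["position"],"yaw %.4f"%yaw,"tilt",R[:2,2],"F",st["wrist_force"],"gap %.4f gf %.1f"%(st["finger_gap"],st["gripper_force"]))
    for p in pts:
        d=R.T@(np.array(p[:3])-st["position"]);a=-((p[3]-yaw+np.pi/2)%np.pi-np.pi/2)
        print(p,"shift",(d/.5).round(4),"turn %.4f"%(a/.5))
H=-0.128;C=np.array([.5775,.1627]);B=np.array([.568,.088]);A=np.array([.558,.0137])
hx=np.array([np.cos(H),np.sin(H)]);hy=np.array([-hx[1],hx[0]])
TY=.048;T=np.array([.5512,.348]);tx=np.array([np.cos(TY),np.sin(TY)]);ty=np.array([-tx[1],tx[0]])
E
python3 - <<'E'
from plan import *
go((*C,.205,H),(*C,.036,H))
E
```

```text
t 0.4 pos [0.2702 0.5911 0.2053] yaw 2.7127 tilt [-0.0002 -0.0002] F [-0.5294  0.5052 -0.2026] gap 0.0939 gf 0.0
(np.float64(0.5775), np.float64(0.1627), 0.205, -0.128) shift [-0.9152 -0.5236  0.0008] turn -0.6017
(np.float64(0.5775), np.float64(0.1627), 0.036, -0.128) shift [-0.9152 -0.5235  0.3388] turn -0.6017
```

```bash
python3 -m handwheel '[[[-0.1,-0.057,0],-0.06],[[-0.2,-0.114,0],-0.13],[[-0.3,-0.172,0],-0.2],[[-0.4,-0.229,0],-0.26],[[-0.5,-0.286,0],-0.33],[[-0.6,-0.343,0],-0.4],[[-0.7,-0.4,0],-0.46],[[-0.8,-0.458,0],-0.53],[[-0.88,-0.503,0],-0.58],[[-0.9152,-0.5236,0],-0.6017],[[-0.9152,-0.5236,0],-0.6017],[[-0.9152,-0.5236,0],-0.6017]]' 60; python3 - <<'E'
from plan import *
go((*C,.11,H),(*C,.036,H))
c=cam("side");cv2.imwrite("pics/s1.png",cv2.resize(c["bgr"][120:285,185:385],None,fx=3.5,fy=3.5,interpolation=2))
E
```

```text
t: 1.9
position: [0.5767, 0.1643, 0.2054]
orientation: [-0.0, 0.063, 0.998, 0.0]
wrist_force: [-1.0, 0.2, -0.4]
finger_gap: 0.0601
gripper_force: 0.0
t 1.9 pos [0.5767 0.1643 0.2054] yaw 3.0150 tilt [-0.0007  0.001 ] F [-1.0064  0.2215 -0.4334] gap 0.0601 gf 0.0
(np.float64(0.5775), np.float64(0.1627), 0.11, -0.128) shift [-0.0021 -0.0032  0.1908] turn 0.0028
(np.float64(0.5775), np.float64(0.1627), 0.036, -0.128) shift [-0.0022 -0.0034  0.3388] turn 0.0028
```

View pics/s1.png

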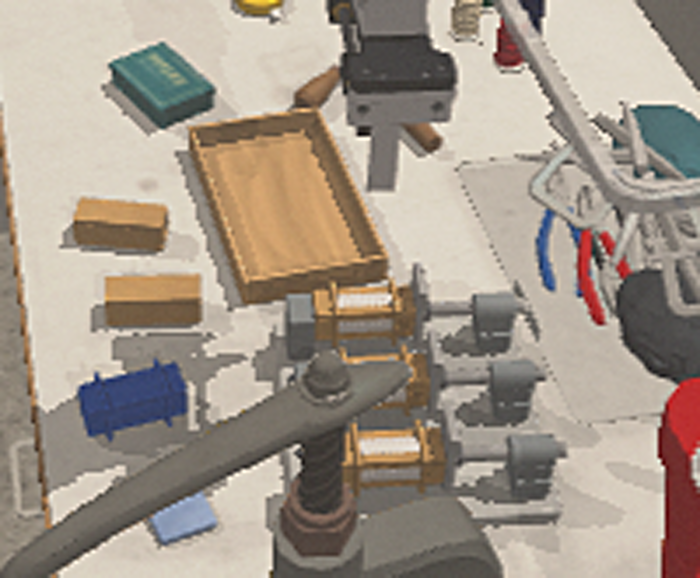

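The tool hangs above station c (fingers at (383,165) in the crop), clear of the press and wire rim. Descending.

```bash
python3 -m handwheel '[[[0,0,0.1],0],[[0,0,0.19],0],[[0,0,0.24],0],[[0,0,0.29],0],[[0,0,0.32],0],[[0,0,0.338],0],[[0,0,0.338],0],[[0,0,0.338],0],[[0,0,0.338],0]]' 60; python3 - <<'E'
from plan import *
go((*C,.036,H))
c=cam("side");print([o for o in pose(c,(0,0,150),(40,70,255),(270,200,302,215),.062,15)] if 0 else "")
E
```

```text
t: 3.08
position: [0.5781, 0.1629, 0.0372]
orientation: [0.001, 0.064, 0.998, 0.0]
wrist_force: [-0.8, 0.4, -0.5]
finger_gap: 0.0599
gripper_force: 0.0
t 3.08 pos [0.5781 0.1629 0.0372] yaw 3.0135 tilt [0.0014 0.0005] F [-0.8104  0.375  -0.4858] gap 0.0599 gf 0.0
(np.float64(0.5775), np.float64(0.1627), 0.036, -0.128) shift [ 0.0012 -0.0007  0.0025] turn -0.0001
```

```bash
python3 -m handwheel '[[[0,0,0],0],[[0,0,0],0],[[0,0,0],0],[[0,0,0],0],[[0,0,0],0],[[0,0,0],0]]' 20; python3 - <<'E'
from plan import *
go((*(C+.02*hx),.036,H),(*(C+.02*hx),.17,H))
E
```

```text
t: 3.88
position: [0.5776, 0.1631, 0.0365]
orientation: [0.0, 0.064, 0.998, 0.0]
wrist_force: [0.7, 1.2, -0.2]
finger_gap: 0.0325
gripper_force: 30.0
t 3.88 pos [0.5776 0.1631 0.0365] yaw 3.0138 tilt [0.0002 0.0004] F [ 0.7086  1.2094 -0.2142] gap 0.0325 gf 30.0
(np.float64(0.5973363835740811), np.float64(0.16014698478227704), 0.036, -0.128) shift [-0.0399 -0.0009  0.001 ] turn 0.0003
(np.float64(0.5973363835740811), np.float64(0.16014698478227704), 0.17, -0.128) shift [-0.0399 -0.0008 -0.267 ] turn 0.0003
```

```bash
python3 -m handwheel '[[[-0.01,0,0],0],[[-0.02,0,0],0],[[-0.03,0,0],0],[[-0.042,0,0],0],[[-0.042,0,0],0],[[-0.042,0,0],0],[[-0.042,0,0],0],[[-0.042,0,0],0]]'; python3 -c "
from plan import *
go((*(C+.02*hx),.17,H))"
```

```text
t: 4.88
position: [0.5946, 0.1608, 0.0362]
orientation: [-0.004, 0.063, 0.998, -0.0]
wrist_force: [-7.1, 2.2, 6.1]
finger_gap: 0.0322
gripper_force: 30.0
t 4.88 pos [0.5946 0.1608 0.0362] yaw 3.0146 tilt [-0.0072 -0.0002] F [-7.0539  2.1798  6.1023] gap 0.0322 gf 30.0
(np.float64(0.5973363835740811), np.float64(0.16014698478227704), 0.17, -0.128) shift [-0.0037 -0.0009 -0.2677] turn 0.0019
```

```bash
python3 -m handwheel '[[[-0.008,0,0],0],[[-0.008,0,0],0],[[-0.008,0,-0.01],0],[[-0.008,0,-0.03],0],[[-0.008,0,-0.05],0],[[-0.008,0,-0.08],0],[[-0.008,0,-0.12],0],[[0.0,0,-0.18],0],[[0.0,0,-0.24],0],[[0,0,-0.28],0],[[0,0,-0.28],0],[[0,0,-0.28],0]]'; python3 - <<'E'
from plan import *
c=cam("side");cv2.imwrite("pics/s2.png",cv2.resize(c["bgr"][120:285,185:385],None,fx=3.5,fy=3.5,interpolation=2))
p1=T-.062*ty
go((*p1,.17,TY),(*p1,.016,TY))
E
```

```text
t: 6.38
position: [0.5977, 0.1596, 0.1754]
orientation: [-0.001, 0.064, 0.998, -0.0]
wrist_force: [-0.5, -0.3, -1.2]
finger_gap: 0.032
gripper_force: 30.0
t 6.42 pos [0.5976 0.1597 0.1751] yaw 3.0135 tilt [-0.0023 -0.0009] F [ 0.0903 -0.5945 -1.7253] gap 0.0324 gf 30.0
(np.float64(0.5541748573476415), np.float64(0.2860714102876451), 0.17, 0.048) shift [0.1183 0.2397 0.0102] turn -0.3523
(np.float64(0.5541748573476415), np.float64(0.2860714102876451), 0.016, 0.048) shift [0.1177 0.2401 0.3182] turn -0.3523
```

View pics/s2.png

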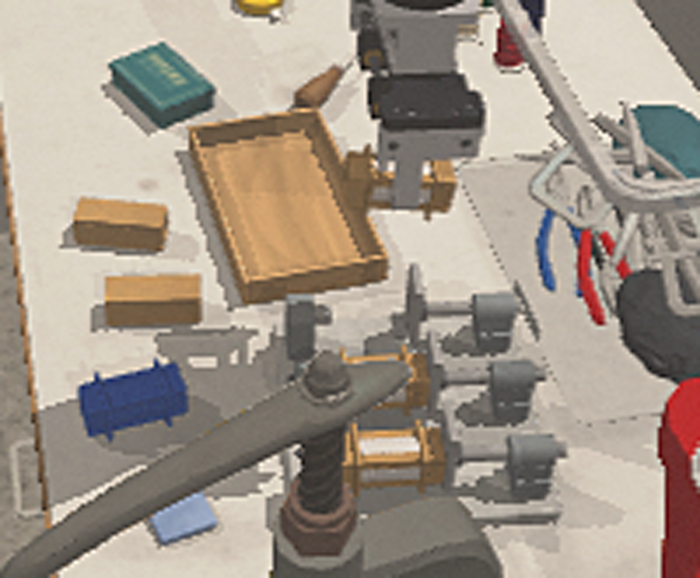

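The bobbin is free of station c and held level at about (405,185) in the crop. Moving to the tray.

```bash
python3 -m handwheel '[[[0.04,0.08,0],-0.12],[[0.08,0.16,0],-0.24],[[0.118,0.24,0],-0.35],[[0.118,0.24,0.05],-0.352],[[0.118,0.24,0.12],-0.352],[[0.118,0.24,0.2],-0.352],[[0.118,0.24,0.25],-0.352],[[0.118,0.24,0.29],-0.352],[[0.118,0.24,0.308],-0.352],[[0.118,0.24,0.319],-0.352],[[0.118,0.24,0.319],-0.352],[[0.118,0.24,0.319],-0.352],[[0.118,0.24,0.319],-0.352]]'; python3 -m handwheel '[[[0,0,0],0],[[0,0,0],0],[[0,0,0],0]]' 48;  python3 -m handwheel '[[[0,0,-0.04],0],[[0,0,-0.12],0],[[0,0,-0.24],0],[[0,0,-0.34],0],[[0,0,-0.34],0],[[0,0,-0.34],0]]'; python3 - <<'E'
from plan import *
go((*B,.17,H),(*B,.036,H))
E
```

```text
t: 8.05
position: [0.5556, 0.2869, 0.0176]
orientation: [0.0, -0.024, 1.0, 0.0]
wrist_force: [-0.3, 0.6, -0.3]
finger_gap: 0.0324
gripper_force: 30.0
t: 8.43
position: [0.5552, 0.2867, 0.0171]
orientation: [0.0, -0.024, 1.0, 0.0]
wrist_force: [-1.1, 0.4, 0.2]
finger_gap: 0.0475
gripper_force: 0.0
t: 9.18
position: [0.5548, 0.2864, 0.1874]
orientation: [0.0, -0.024, 1.0, 0.0]
wrist_force: [0.6, -0.6, 0.4]
finger_gap: 0.0478
gripper_force: 0.0
t 9.18 pos [0.5548 0.2864 0.1874] yaw -3.0936 tilt [0.0002 0.0001] F [ 0.5742 -0.5697  0.3542] gap 0.0478 gf 0.0
(np.float64(0.568), np.float64(0.088), 0.17, -0.128) shift [-0.0072 -0.3977  0.0349] turn 0.3520
(np.float64(0.568), np.float64(0.088), 0.036, -0.128) shift [-0.0072 -0.3977  0.3029] turn 0.3520
```

```bash
python3 -m handwheel '[[[-0.002,-0.1,0],0.1],[[-0.004,-0.2,0],0.2],[[-0.006,-0.3,0],0.3],[[-0.0072,-0.3977,0],0.352],[[-0.0072,-0.3977,0.03],0.352],[[-0.0072,-0.3977,0.08],0.352],[[-0.0072,-0.3977,0.15],0.352],[[-0.0072,-0.3977,0.22],0.352],[[-0.0072,-0.3977,0.27],0.352],[[-0.0072,-0.3977,0.303],0.352],[[-0.0072,-0.3977,0.303],0.352],[[-0.0072,-0.3977,0.303],0.352],[[-0.0072,-0.3977,0.303],0.352]]' 60; python3 - <<'E'
from plan import *
go((*B,.036,H))
c=cam("top");cv2.imwrite("pics/t3.png",cv2.resize(c["bgr"][120:270,160:360],None,fx=4,fy=4,interpolation=2))
E
```

```text
t: 10.8
position: [0.5691, 0.0884, 0.0364]
orientation: [0.001, 0.064, 0.998, 0.0]
wrist_force: [0.1, 0.4, -0.0]
finger_gap: 0.0598
gripper_force: 0.0
t 10.8 pos [0.5691 0.0884 0.0364] yaw 3.0136 tilt [0.0019 0.0004] F [ 0.0587  0.4413 -0.0094] gap 0.0598 gf 0.0
(np.float64(0.568), np.float64(0.088), 0.036, -0.128) shift [ 0.0021 -0.0012  0.0009] turn 0.0001
```

View pics/t3.png

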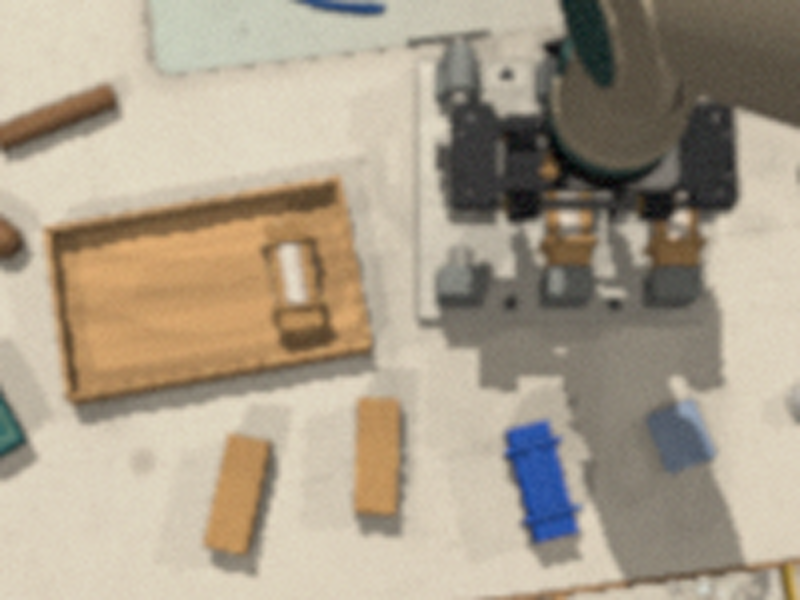

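Bobbin lies in the tray (295,290 in crop); gripper straddles station b. Closing and taking it out.

```bash
python3 -m handwheel '[[[0,0,0],0],[[0,0,0],0],[[0,0,0],0],[[0,0,0],0],[[0,0,0],0]]' 20; python3 -m handwheel '[[[-0.01,0,0],0],[[-0.02,0,0],0],[[-0.03,0,0],0],[[-0.04,0,0],0],[[-0.051,0,0],0],[[-0.051,0,0],0],[[-0.051,0,0],0],[[-0.051,0,0],0]]'; python3 -m handwheel '[[[0,0,-0.01],0],[[0,0,-0.03],0],[[0,0,-0.05],0],[[0,0,-0.08],0],[[0,0,-0.12],0],[[0.01,0,-0.18],0],[[0.01,0,-0.24],0],[[0.01,0,-0.28],0],[[0.01,0,-0.28],0],[[0.01,0,-0.28],0]]'; python3 - <<'E'
from plan import *
p1=T
go((*p1,.17,TY),(*p1,.016,TY))
E
```

```text
t: 11.48
position: [0.5684, 0.0887, 0.0356]
orientation: [0.0, 0.064, 0.998, 0.0]
wrist_force: [0.3, 1.4, 1.8]
finger_gap: 0.0322
gripper_force: 30.0
t: 12.48
position: [0.5895, 0.0858, 0.0351]
orientation: [-0.004, 0.064, 0.998, -0.0]
wrist_force: [-7.5, 3.3, 7.2]
finger_gap: 0.0323
gripper_force: 30.0
t: 13.72
position: [0.5879, 0.0852, 0.1743]
orientation: [-0.001, 0.064, 0.998, -0.0]
wrist_force: [-1.0, 1.1, -2.3]
finger_gap: 0.0324
gripper_force: 30.0
t 13.72 pos [0.5879 0.0852 0.1743] yaw 3.0134 tilt [-0.0018 -0.0006] F [-0.9919  1.0608 -2.285 ] gap 0.0324 gf 30.0
(np.float64(0.5512), np.float64(0.348), 0.17, 0.048) shift [0.14   0.5119 0.0085] turn -0.3524
(np.float64(0.5512), np.float64(0.348), 0.016, 0.048) shift [0.1395 0.5122 0.3165] turn -0.3524
```

```bash
python3 -m handwheel '[[[0.028,0.1,0],-0.07],[[0.056,0.2,0],-0.14],[[0.084,0.3,0],-0.21],[[0.112,0.4,0],-0.28],[[0.14,0.512,0],-0.352],[[0.14,0.512,0],-0.352],[[0.14,0.512,0.05],-0.352],[[0.14,0.512,0.12],-0.352],[[0.14,0.512,0.2],-0.352],[[0.14,0.512,0.25],-0.352],[[0.14,0.512,0.29],-0.352],[[0.14,0.512,0.308],-0.352],[[0.14,0.512,0.318],-0.352],[[0.14,0.512,0.318],-0.352],[[0.14,0.512,0.318],-0.352]]'; python3 -m handwheel '[[[0,0,0],0],[[0,0,0],0],[[0,0,0],0]]' 48;  python3 -m handwheel '[[[0,0,-0.04],0],[[0,0,-0.12],0],[[0,0,-0.24],0],[[0,0,-0.34],0],[[0,0,-0.34],0],[[0,0,-0.34],0]]'; python3 - <<'E'
from plan import *
go((*A,.187,H),(*A,.036,H))
c=cam("side");cv2.imwrite("pics/s4.png",cv2.resize(c["bgr"][0:330,60:420],None,fx=2.2,fy=1.8,interpolation=2))
E
```

```text
t: 15.6
position: [0.5525, 0.3488, 0.0174]
orientation: [0.001, -0.024, 1.0, 0.0]
wrist_force: [1.0, -0.5, -2.1]
finger_gap: 0.032
gripper_force: 30.0
t: 15.98
position: [0.5521, 0.3486, 0.0168]
orientation: [0.0, -0.024, 1.0, 0.0]
wrist_force: [0.1, 0.2, 0.2]
finger_gap: 0.0475
gripper_force: 0.0
t: 16.73
position: [0.5516, 0.3482, 0.1869]
orientation: [0.0, -0.024, 1.0, 0.0]
wrist_force: [0.3, 0.3, -0.9]
finger_gap: 0.0477
gripper_force: 0.0
t 16.73 pos [0.5516 0.3482 0.1869] yaw -3.0936 tilt [0.0001 0.0001] F [ 0.2863  0.3288 -0.8817] gap 0.0477 gf 0.0
(np.float64(0.558), np.float64(0.0137), 0.187, -0.128) shift [ 0.0193 -0.6689 -0.0002] turn 0.3520
(np.float64(0.558), np.float64(0.0137), 0.036, -0.128) shift [ 0.0193 -0.6689  0.3018] turn 0.3520
```

View pics/s4.png

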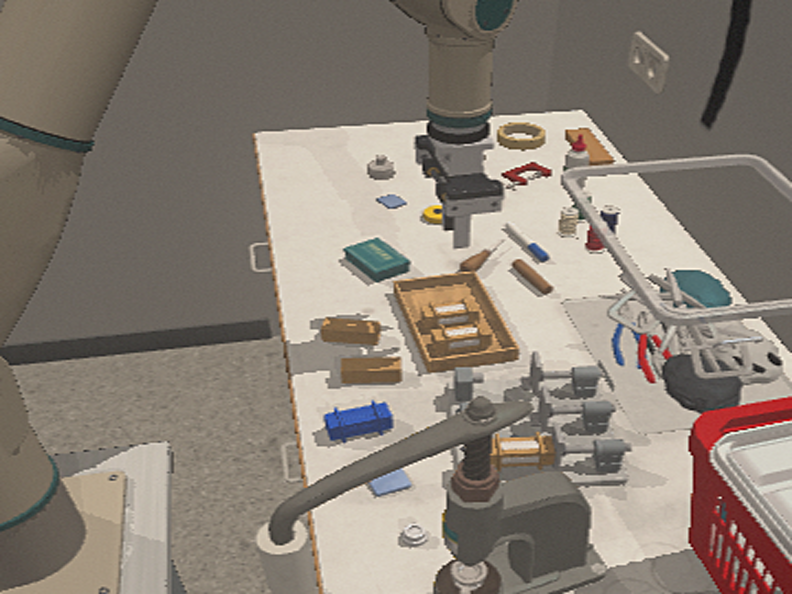

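```bash
python3 - <<'E'
from plan import *
t=cam("top");s=cam("side")
for a in((447,175),(440,183),(455,165)):
  for b in((277,229),(302,227)): print(a,b,*tri(t,a,s,b))
cv2.imwrite("pics/t5.png",cv2.resize(t["bgr"][110:280,310:500],None,fx=3.5,fy=3.5,interpolation=2))
E
```

```text
(447, 175) (277, 229) [ 0.4552 -0.149   0.331 ] 0.00839910566780872
(447, 175) (302, 227) [ 0.4778 -0.155   0.3299] 0.05254359738436281
(440, 183) (277, 229) [ 0.4506 -0.1394  0.3189] 0.02308001980186824
(440, 183) (302, 227) [ 0.4734 -0.1455  0.3187] 0.06818448695256311
(455, 165) (277, 229) [ 0.461  -0.1597  0.3451] 0.009504657012458301
(455, 165) (302, 227) [ 0.4835 -0.1655  0.3429] 0.03352190911895128
```

View pics/t5.png

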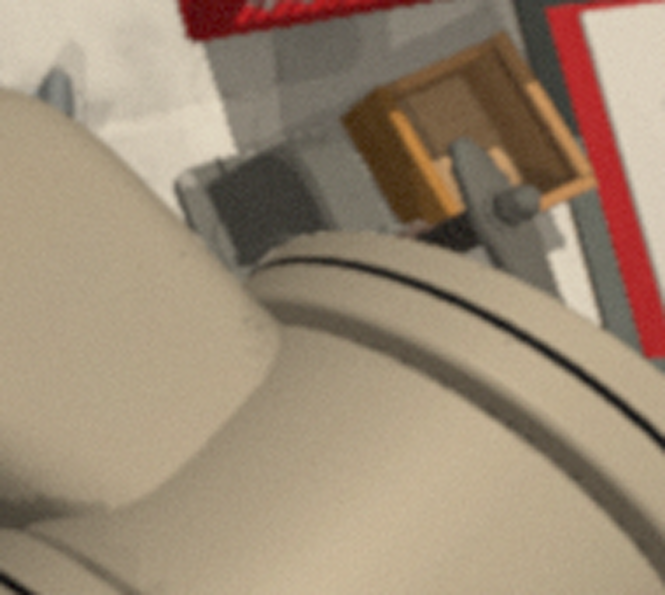

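Press lever hub is at crop (515,205), about (0.46,-0.16,0.34); its tip points to (465,150). I'll go over station a at 0.187 height and check arm clearance to the press before descending.

```bash
python3 -m handwheel '[[[0.003,-0.1,0],0.1],[[0.006,-0.2,0],0.2],[[0.009,-0.3,0],0.3],[[0.012,-0.4,0],0.352],[[0.015,-0.5,0],0.352],[[0.018,-0.6,0],0.352],[[0.0193,-0.669,0],0.352],[[0.0193,-0.669,0],0.352],[[0.0193,-0.669,0],0.352],[[0.0193,-0.669,0],0.352]]' 60; python3 - <<'E'
from plan import *
go((*A,.036,H))
print(state()["qpos"],state()["effort"])
t=cam("top");s=cam("side")
a=cv2.resize(t["bgr"][90:290,220:480],None,fx=1.53,fy=1.53);b=cv2.resize(s["bgr"][:306,90:490],(400,306))
cv2.imwrite("pics/j6.png",cv2.hconcat([a[:306,:397],b]))
E
```

```text
t: 18.12
position: [0.5581, 0.0159, 0.1861]
orientation: [-0.0, 0.063, 0.998, 0.0]
wrist_force: [1.0, -0.6, -0.0]
finger_gap: 0.0598
gripper_force: 0.0
t 18.12 pos [0.5581 0.0159 0.1861] yaw 3.0164 tilt [-0.0008  0.001 ] F [ 1.0006 -0.6088 -0.0391] gap 0.0598 gf 0.0
(np.float64(0.558), np.float64(0.0137), 0.036, -0.128) shift [-0.0006 -0.0047  0.3001] turn 0.0056
[-0.0518  0.5197 -0.0394  1.7977  0.0252  0.8254  1.3425] [  0.443  -46.9212   0.3366 -16.2525   0.0223   0.0832  -0.004 ]
```

View pics/j6.png

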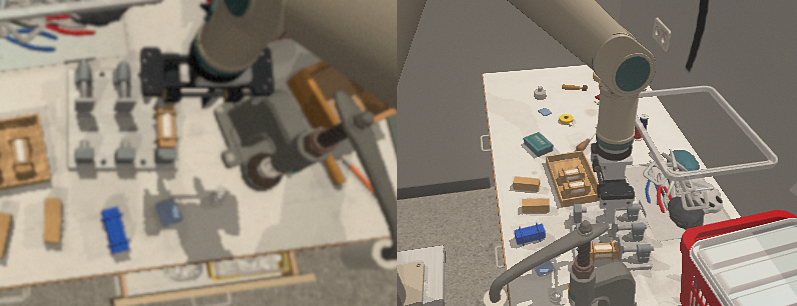

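The forearm lies in the plane y≈0, clear of the press (its body at top-crop (265,130)). Descending and taking bobbin a.

```bash
python3 -m handwheel '[[[0,0,0.05],0],[[0,0,0.1],0],[[0,0,0.15],0],[[0,0,0.2],0],[[0,0,0.25],0],[[0,0,0.28],0],[[0,0,0.302],0],[[0,0,0.302],0],[[0,0,0.302],0],[[0,0,0.302],0]]'; python3 -m handwheel '[[[0,0,0],0],[[0,0,0],0],[[0,0,0],0],[[0,0,0],0],[[0,0,0],0]]' 20; python3 -m handwheel '[[[-0.01,0,0],0],[[-0.02,0,0],0],[[-0.03,0,0],0],[[-0.04,0,0],0],[[-0.051,0,0],0],[[-0.051,0,0],0],[[-0.051,0,0],0],[[-0.051,0,0],0]]'
```

```text
t: 19.48
position: [0.5589, 0.0139, 0.0362]
orientation: [0.001, 0.064, 0.998, 0.0]
wrist_force: [0.5, 0.3, 0.4]
finger_gap: 0.0603
gripper_force: 0.0
t: 20.1
position: [0.5584, 0.0143, 0.0355]
orientation: [0.0, 0.064, 0.998, 0.0]
wrist_force: [0.7, 1.5, 2.0]
finger_gap: 0.0321
gripper_force: 30.0
t: 21.1
position: [0.5794, 0.0114, 0.0351]
orientation: [-0.004, 0.064, 0.998, 0.0]
wrist_force: [-7.8, 2.1, 7.3]
finger_gap: 0.0322
gripper_force: 30.0
```

```bash
python3 -m handwheel '[[[0,0,-0.01],0],[[0,0,-0.03],0],[[0,0,-0.05],0],[[0,0,-0.08],0],[[0,0,-0.12],0],[[0.01,0,-0.18],0],[[0.01,0,-0.24],0],[[0.01,0,-0.28],0],[[0.01,0,-0.28],0],[[0.01,0,-0.28],0]]'; python3 - <<'E'
from plan import *
p1=T+.062*ty
go((*p1,.17,TY),(*p1,.016,TY))
E
```

```text
t: 22.35
position: [0.578, 0.011, 0.1744]
orientation: [-0.001, 0.064, 0.998, -0.0]
wrist_force: [0.3, -0.2, -1.4]
finger_gap: 0.0322
gripper_force: 30.0
t 22.35 pos [0.578  0.011  0.1744] yaw 3.0135 tilt [-0.0016 -0.0003] F [ 0.3185 -0.1973 -1.3897] gap 0.0322 gf 30.0
(np.float64(0.5482251426523586), np.float64(0.40992858971235485), 0.17, 0.048) shift [0.161  0.7838 0.0087] turn -0.3522
(np.float64(0.5482251426523586), np.float64(0.40992858971235485), 0.016, 0.048) shift [0.1605 0.7839 0.3167] turn -0.3522
```

```bash
python3 -m handwheel '[[[0.02,0.1,0],-0.05],[[0.04,0.2,0],-0.1],[[0.06,0.3,0],-0.15],[[0.08,0.4,0],-0.2],[[0.1,0.5,0],-0.25],[[0.12,0.6,0],-0.3],[[0.14,0.7,0],-0.33],[[0.161,0.784,0],-0.352],[[0.161,0.784,0],-0.352],[[0.161,0.784,0.07],-0.352],[[0.161,0.784,0.15],-0.352],[[0.161,0.784,0.22],-0.352],[[0.161,0.784,0.27],-0.352],[[0.161,0.784,0.3],-0.352],[[0.161,0.784,0.318],-0.352],[[0.161,0.784,0.318],-0.352],[[0.161,0.784,0.318],-0.352],[[0.161,0.784,0.318],-0.352]]'; python3 -m handwheel '[[[0,0,0],0],[[0,0,0],0],[[0,0,0],0]]' 48;  python3 -m handwheel '[[[0,0,-0.04],0],[[0,0,-0.12],0],[[0,0,-0.24],0],[[0,0,-0.34],0],[[0.2,0.1,-0.34],0],[[0.2,0.1,-0.34],0]]'; python3 - <<'E'
from m import *
from plan import go
t=cam("top");s=cam("side")
print("cores top");[print(*o) for o in pose(t,*BR,(170,222,285,265),.03,100)]
print("cores side");[print(*o) for o in pose(s,*BR,(200,170,245,216),.03,100)]
cv2.imwrite("pics/t7.png",cv2.resize(t["bgr"][120:270,160:360],None,fx=4,fy=4,interpolation=2))
go((.5,.3,.19,0))
E
```

```text
t: 24.6
position: [0.5493, 0.4107, 0.0174]
orientation: [0.001, -0.024, 1.0, 0.0]
wrist_force: [0.1, 0.3, -1.1]
finger_gap: 0.0321
gripper_force: 30.0
t: 24.98
position: [0.5489, 0.4105, 0.0167]
orientation: [0.0, -0.024, 1.0, 0.0]
wrist_force: [0.7, 0.8, -0.1]
finger_gap: 0.0477
gripper_force: 0.0
t: 25.72
position: [0.4452, 0.4569, 0.1891]
orientation: [0.001, -0.024, 1.0, 0.002]
wrist_force: [-0.3, 1.8, -0.6]
finger_gap: 0.0481
gripper_force: 0.0
cores top
[253.9308 234.8685] [0.4125 0.2431] -0.15457089283906114 [0.0742 0.0298]
cores side
[218.8232 183.5823] [0.4002 0.3289] -0.4447477927817951 [0.081  0.0586]
[227.8729 205.113 ] [0.4137 0.2307] -0.18953565284640853 [0.0783 0.0555]
t 25.82 pos [0.4395 0.4603 0.1886] yaw -3.0843 tilt [-0.0034  0.0041] F [ 0.3277 -0.7719 -0.1257] gap 0.0478 gf 0.0
(0.5, 0.3, 0.19, 0) shift [-0.1025 -0.327  -0.0046] turn 0.1147
```

View pics/t7.png

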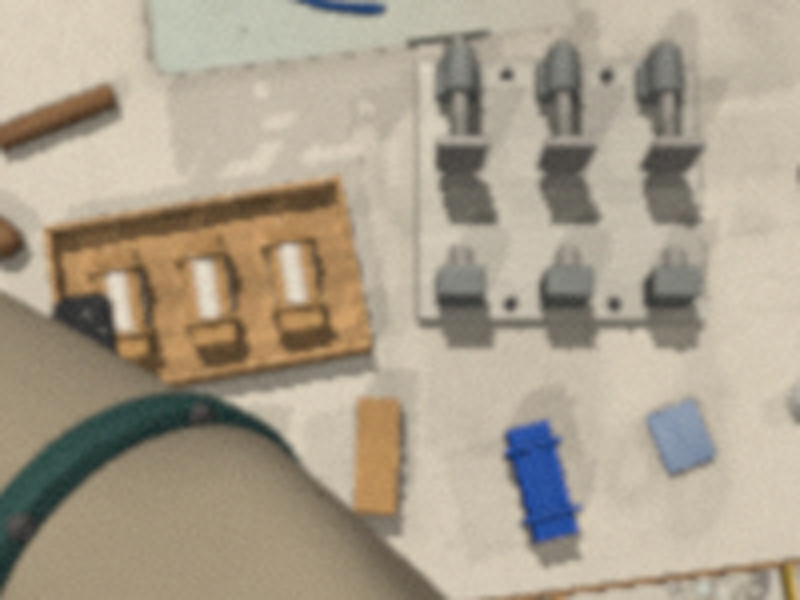

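All three bobbins lie flat in the tray at (125,305), (210,290), (293,275); the holder is empty; core 2 at (378,455). Re-measure core 2 with a full region and go over it.

```bash
python3 - <<'E'
from m import *
from plan import go
t=cam("top")
o=pose(t,*BR,(245,214,285,265),.03,100);[print(*q) for q in o]
c=o[0][1]+[.0009,0];y=o[0][2]
go((*c,.12,y),(*c,.006,y))
E
```

```text
[253.9967 233.9153] [0.4151 0.2425] -0.14602937763437016 [0.0787 0.0296]
t 25.88 pos [0.4434 0.4581 0.1884] yaw -3.0876 tilt [-0.0003  0.0025] F [ 0.7202 -0.2586 -0.7869] gap 0.0480 gf 0.0
(np.float64(0.4160012707354074), np.float64(0.2425472429581611), 0.12, np.float64(-0.14602937763437016)) shift [ 0.0778 -0.4279  0.1357] turn 0.4000
(np.float64(0.4160012707354074), np.float64(0.2425472429581611), 0.006, np.float64(-0.14602937763437016)) shift [ 0.0778 -0.4285  0.3637] turn 0.4000
```

```bash
python3 -m handwheel '[[[0.02,-0.11,0],0.1],[[0.04,-0.22,0],0.2],[[0.06,-0.33,0],0.3],[[0.078,-0.428,0.05],0.4],[[0.078,-0.428,0.1],0.4],[[0.078,-0.428,0.136],0.4],[[0.078,-0.428,0.136],0.4],[[0.078,-0.428,0.136],0.4],[[0.078,-0.428,0.136],0.4],[[0.078,-0.428,0.136],0.4],[[0.078,-0.428,0.136],0.4]]' 56; python3 -c "
from plan import *
go((.416,.2425,.006,-.147))"
```

```text
t: 27.25
position: [0.418, 0.24, 0.1188]
orientation: [0.0, 0.076, 0.997, 0.0]
wrist_force: [0.7, -0.1, 0.3]
finger_gap: 0.0559
gripper_force: 0.0
t 27.25 pos [0.418  0.24   0.1188] yaw 2.9898 tilt [0.0004 0.0003] F [ 0.7354 -0.0826  0.3093] gap 0.0559 gf 0.0
(0.416, 0.2425, 0.006, -0.147) shift [0.0048 0.0042 0.2255] turn -0.0096
```

```bash
python3 -m handwheel '[[[0.004,0.004,0.06],-0.01],[[0.004,0.004,0.12],-0.01],[[0.004,0.004,0.17],-0.01],[[0.004,0.004,0.2],-0.01],[[0.004,0.004,0.22],-0.01],[[0.004,0.004,0.225],-0.01],[[0.004,0.004,0.225],-0.01],[[0.004,0.004,0.225],-0.01],[[0.004,0.004,0.225],-0.01]]'; python3 -m handwheel '[[[0,0,0],0],[[0,0,0],0],[[0,0,0],0],[[0,0,0],0],[[0,0,0],0]]' 15; python3 -m handwheel '[[[0,0,-0.04],0],[[0,0,-0.1],0],[[0,0,-0.2],0],[[0,0,-0.27],0],[[0,0,-0.27],0],[[0,0,-0.27],0],[[0,0,-0.27],0]]';python3 -c "
from plan import *
P=B+.0007*hy
go((*(P),.14,H),(*P,.062,H),(*(P+.02*hx),.062,H))"
```

```text
t: 28.38
position: [0.4165, 0.2423, 0.0064]
orientation: [0.0, 0.073, 0.997, 0.0]
wrist_force: [0.3, -0.4, -0.6]
finger_gap: 0.0563
gripper_force: 0.0
t: 29.0
position: [0.4162, 0.2423, 0.006]
orientation: [0.0, 0.073, 0.997, 0.0]
wrist_force: [0.2, 0.7, 1.2]
finger_gap: 0.0295
gripper_force: 30.0
t: 29.88
position: [0.4152, 0.2415, 0.1397]
orientation: [-0.001, 0.073, 0.997, -0.001]
wrist_force: [0.6, -0.0, -1.9]
finger_gap: 0.0298
gripper_force: 30.0
t 29.88 pos [0.4152 0.2415 0.1397] yaw 2.9947 tilt [-0.0025 -0.0016] F [ 0.6299 -0.0095 -1.9048] gap 0.0298 gf 30.0
(np.float64(0.5680893555326203), np.float64(0.08869427342509284), 0.14, -0.128) shift [-0.3472 -0.2576 -0.0009] turn -0.0379
(np.float64(0.5680893555326203), np.float64(0.08869427342509284), 0.062, -0.128) shift [-0.3475 -0.2573  0.1551] turn -0.0379
(np.float64(0.5879257391067014), np.float64(0.08614125820736987), 0.062, -0.128) shift [-0.3875 -0.2565  0.155 ] turn -0.0379
```

```bash
python3 -m handwheel '[[[-0.08,-0.06,-0.03],-0.01],[[-0.16,-0.12,-0.03],-0.02],[[-0.24,-0.18,-0.03],-0.03],[[-0.327,-0.258,-0.03],-0.038],[[-0.327,-0.258,-0.03],-0.038],[[-0.327,-0.258,0.03],-0.038],[[-0.327,-0.258,0.08],-0.038],[[-0.327,-0.258,0.12],-0.038],[[-0.327,-0.258,0.145],-0.038],[[-0.327,-0.258,0.145],-0.038],[[-0.327,-0.258,0.145],-0.038],[[-0.327,-0.258,0.145],-0.038]]'; python3 - <<'E'
from plan import *
P=B+.0007*hy
go((*P,.067,H),(*(P+.024*hx),.067,H))
s=cam("side");cv2.imwrite("pics/s8.png",cv2.resize(s["bgr"][170:280,240:360],None,fx=5,fy=5,interpolation=2))
E
```

```text
t: 31.38
position: [0.5596, 0.0908, 0.0692]
orientation: [0.001, 0.064, 0.998, 0.0]
wrist_force: [-0.4, 0.1, -0.5]
finger_gap: 0.0299
gripper_force: 30.0
t 31.38 pos [0.5596 0.0908 0.0692] yaw 3.0136 tilt [0.0014 0.0003] F [-0.4055  0.1348 -0.5281] gap 0.0299 gf 30.0
(np.float64(0.5680893555326203), np.float64(0.08869427342509284), 0.067, -0.128) shift [-0.0174 -0.0019  0.0045] turn 0.0001
(np.float64(0.5918930158215177), np.float64(0.08563065516382527), 0.067, -0.128) shift [-0.0654 -0.0019  0.0045] turn 0.0001
```

View pics/s8.png

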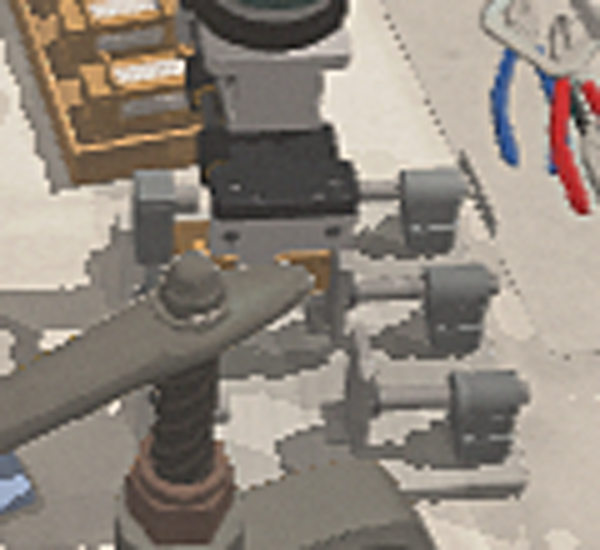

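The core (190,240)-(330,270) hangs level in front of plate b, bottom clear of the block. Pressing the plate back.

```bash
python3 -m handwheel '[[[-0.012,-0.002,0.003],0],[[-0.024,-0.002,0.003],0],[[-0.036,-0.002,0.003],0],[[-0.048,-0.002,0.003],0],[[-0.06,-0.002,0.003],0],[[-0.068,-0.002,0.003],0],[[-0.068,-0.002,0.003],0],[[-0.068,-0.002,0.003],0],[[-0.068,-0.002,0.003],0]]'; python3 -c "
from plan import *
P=B+.0007*hy
go((*(P+.02*hx),.04,H));s=state()['position'][:2]-B;print('local',s@hx,s@hy)"
```

```text
t: 32.55
position: [0.5884, 0.0856, 0.0661]
orientation: [-0.004, 0.064, 0.998, -0.0]
wrist_force: [-7.8, 1.4, 3.0]
finger_gap: 0.0296
gripper_force: 30.0
t 32.55 pos [0.5884 0.0856 0.0661] yaw 3.0139 tilt [-0.0087 -0.0002] F [-7.8229  1.3731  3.0064] gap 0.0296 gf 30.0
(np.float64(0.5879257391067014), np.float64(0.08614125820736987), 0.04, -0.128) shift [0.0006 0.001  0.0523] turn 0.0005
local 0.020519397785375017 0.0002340811665410121
```

```bash
python3 -m handwheel '[[[0,0.001,0.01],0],[[0,0.001,0.02],0],[[0,0.001,0.03],0],[[0,0.001,0.04],0],[[0,0.001,0.048],0],[[0,0.001,0.052],0],[[0,0.001,0.052],0],[[0,0.001,0.052],0]]'; python3 -c "
from plan import *
P=B+.0007*hy
go((*(P+.01*hx),.039,H),(*P,.039,H));s=state()['position'][:2]-B;print('local',s@hx,s@hy)"
```

```text
t: 33.55
position: [0.5881, 0.0857, 0.0399]
orientation: [-0.005, 0.064, 0.998, -0.001]
wrist_force: [-8.6, 0.7, 1.0]
finger_gap: 0.0295
gripper_force: 30.0
t 33.55 pos [0.5881 0.0857 0.0399] yaw 3.0137 tilt [-0.0094 -0.0007] F [-8.6065  0.7306  0.9996] gap 0.0295 gf 30.0
(np.float64(0.5780075473196609), np.float64(0.08741776581623135), 0.039, -0.128) shift [0.0204 0.0008 0.002 ] turn 0.0002
(np.float64(0.5680893555326203), np.float64(0.08869427342509284), 0.039, -0.128) shift [0.0404 0.0008 0.0022] turn 0.0002
local 0.020188073943663648 0.000296604777999247
```

```bash
python3 -m handwheel '[[[0.008,0.001,0],0],[[0.016,0.001,0],0],[[0.024,0.001,0.001],0],[[0.032,0.001,0.001],0],[[0.04,0.001,0.001],0],[[0.046,0.001,0.001],0],[[0.046,0.001,0.001],0],[[0.046,0.001,0.001],0]]'; python3 -c "
from plan import *
P=B+.0007*hy
go((*P,.039,H));s=state()['position'][:2]-B;print('local',s@hx,s@hy)"
```

```text
t: 34.55
position: [0.5679, 0.0885, 0.0398]
orientation: [-0.002, 0.064, 0.998, -0.001]
wrist_force: [-5.6, -0.5, -1.7]
finger_gap: 0.03
gripper_force: 30.0
t 34.55 pos [0.5679 0.0885 0.0398] yaw 3.0131 tilt [-0.0043 -0.001 ] F [-5.5885 -0.5055 -1.7073] gap 0.0300 gf 30.0
(np.float64(0.5680893555326203), np.float64(0.08869427342509284), 0.039, -0.128) shift [-0.0004  0.0004  0.0015] turn -0.0009
local -0.00019538946777961606 0.0005110407150819443
```

```bash
python3 -m handwheel '[[[0.004,0,0],0],[[0.008,0,0],0],[[0.01,0,0],0],[[0.01,0,0],0]]'; python3 -c "
from plan import *
s=state();print(s['wrist_force'],s['position']);s=s['position'][:2]-B;print('local',s@hx,s@hy)"
```

```text
t: 35.05
position: [0.5665, 0.0891, 0.0406]
orientation: [0.001, 0.064, 0.998, -0.0]
wrist_force: [1.2, -3.2, -7.4]
finger_gap: 0.0299
gripper_force: 30.0
[ 1.239  -3.2483 -7.4063] [0.5665 0.0891 0.0406]
local -0.0016634331615672589 0.0009338110445285346
```

The x force flipped from −5.6 to +1.2 N, so the core end is against the block: home. Releasing and checking.

```bash
python3 -m handwheel '[[[0,0,0],0],[[0,0,0],0],[[0,0,0],0],[[0,0,0],0]]' 56; python3 -m handwheel '[[[0,0,-0.04],0],[[0,0,-0.1],0],[[0,0,-0.2],0],[[0,0,-0.28],0],[[0.1,0.1,-0.3],0],[[0.2,0.2,-0.3],0],[[0.2,0.3,-0.3],0],[[0.2,0.4,-0.3],0],[[0.2,0.4,-0.3],0]]'; python3 - <<'E'
from plan import *
from m import pose,BR
t=cam("top");s=cam("side")
a=cv2.resize(t["bgr"][120:220,250:350],(400,400),interpolation=2);b=cv2.resize(s["bgr"][190:290,250:350],(400,400),interpolation=2)
cv2.imwrite("pics/j9.png",cv2.hconcat([a,b]))
[print(*o) for o in pose(t,*BR,(180,225,250,268),.03,100)]
[print(*o) for o in pose(t,*BR,(285,150,318,195),.063,60)]
go((.4,.34,.1,0))
E
```

```text
t: 35.55
position: [0.5652, 0.0902, 0.0407]
orientation: [0.0, 0.064, 0.998, 0.0]
wrist_force: [-0.2, -1.1, -0.3]
finger_gap: 0.0561
gripper_force: 0.0
t: 36.67
position: [0.4902, 0.3065, 0.1905]
orientation: [0.0, 0.06, 0.998, 0.002]
wrist_force: [0.2, -0.3, 1.1]
finger_gap: 0.056
gripper_force: 0.0
[218.9677 243.1516] [0.4022 0.3417] -0.3293546693730159 [0.0775 0.0301]
t 36.77 pos [0.491  0.3007 0.1902] yaw 3.0146 tilt [-0.0005 -0.0009] F [-0.113   0.1414 -0.1636] gap 0.0562 gf 0.0
(0.4, 0.34, 0.1, 0) shift [0.1904 0.0551 0.1804] turn -0.2541
```

View pics/j9.png

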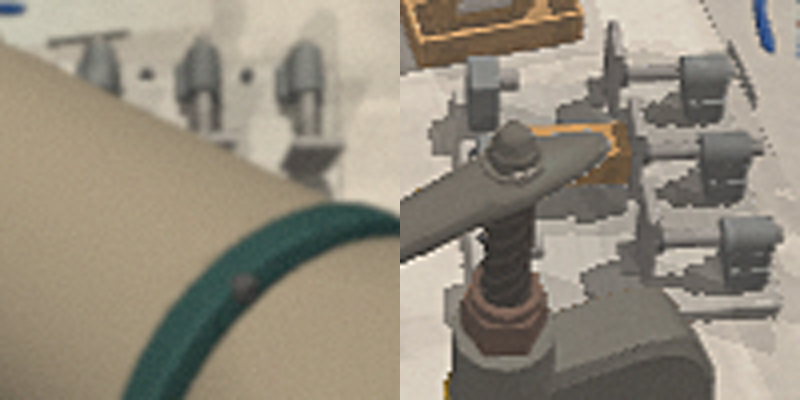

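Side crop shows the core lying level in station b against the plate (≈(580,150)); top is hidden by the arm. Next, core 1.

```bash
python3 -c "
from plan import *
go((.403,.3425,.11,-.326))"
```

```text
t 36.77 pos [0.491  0.3007 0.1902] yaw 3.0146 tilt [-0.0005 -0.0009] F [-0.113   0.1414 -0.1636] gap 0.0562 gf 0.0
(0.403, 0.3425, 0.11, -0.326) shift [0.1851 0.0608 0.1604] turn 0.3979
```

```bash
python3 -m handwheel '[[[0.09,0.03,0],0.2],[[0.185,0.06,0.05],0.398],[[0.185,0.06,0.12],0.398],[[0.185,0.06,0.16],0.398],[[0.185,0.06,0.16],0.398],[[0.185,0.06,0.16],0.398],[[0.185,0.06,0.16],0.398],[[0.185,0.06,0.16],0.398],[[0.185,0.06,0.16],0.398]]' 56; python3 - <<'E'
from plan import *
from m import pose,BR
s=cam("side");[print(*o) for o in pose(s,*BR,(195,170,250,200),.03,60)]
go((.403,.3425,.006,-.326))
E
```

```text
t: 37.9
position: [0.4036, 0.3426, 0.1109]
orientation: [0.0, 0.163, 0.987, 0.0]
wrist_force: [-0.1, -0.1, 0.4]
finger_gap: 0.0559
gripper_force: 0.0
[246.7471 177.5057] [0.4895 0.3406] 1.5263411951715251 [0.0898 0.0182]
[218.7492 183.5902] [0.4    0.3289] -0.448791379700915 [0.0806 0.0589]
t 37.95 pos [0.4035 0.3426 0.1107] yaw 2.8146 tilt [0.0003 0.0004] F [-1.3492  0.2316 -0.0338] gap 0.0564 gf 0.0
(0.403, 0.3425, 0.006, -0.326) shift [ 0.001  -0.0006  0.2095] turn -0.0019
```

Core 1 has not moved (side centroid unchanged at (219,184)). Grasping.

```bash
python3 -m handwheel '[[[0.001,0,0.06],0],[[0.001,0,0.11],0],[[0.001,0,0.16],0],[[0.001,0,0.19],0],[[0.001,0,0.205],0],[[0.001,0,0.21],0],[[0.001,0,0.21],0],[[0.001,0,0.21],0]]'; python3 -m handwheel '[[[0,0,0],0],[[0,0,0],0],[[0,0,0],0],[[0,0,0],0],[[0,0,0],0]]' 15; python3 -m handwheel '[[[0,0,-0.04],0],[[0,0,-0.1],0],[[0,0,-0.2],0],[[0,0,-0.3],0],[[0,0,-0.3],0],[[0,0,-0.3],0],[[0,0,-0.3],0]]';python3 -c "
from plan import *
P=C+.0007*hy-.01*hx
go((*(P),.155,H),(*P,.067,H))"
```

```text
t: 38.95
position: [0.4033, 0.343, 0.0061]
orientation: [0.0, 0.163, 0.987, 0.0]
wrist_force: [0.2, 0.2, 0.1]
finger_gap: 0.0559
gripper_force: 0.0
t: 39.58
position: [0.403, 0.3428, 0.0056]
orientation: [0.0, 0.163, 0.987, 0.0]
wrist_force: [-0.1, -0.6, 1.5]
finger_gap: 0.0305
gripper_force: 30.0
t: 40.45
position: [0.402, 0.3418, 0.1539]
orientation: [-0.001, 0.163, 0.987, -0.001]
wrist_force: [1.3, -0.4, -0.4]
finger_gap: 0.0295
gripper_force: 30.0
t 40.45 pos [0.402  0.3418 0.1539] yaw 2.8147 tilt [-0.0025 -0.0022] F [ 1.3256 -0.4035 -0.3789] gap 0.0295 gf 30.0
(np.float64(0.5676711637455798), np.float64(0.16467078103395436), 0.155, -0.128) shift [-0.4276 -0.2291 -0.0022] turn -0.3978
(np.float64(0.5676711637455798), np.float64(0.16467078103395436), 0.067, -0.128) shift [-0.4279 -0.2286  0.1738] turn -0.3978
```

```bash
python3 -m handwheel '[[[-0.1,-0.053,0],-0.1],[[-0.2,-0.107,0],-0.2],[[-0.3,-0.16,0],-0.3],[[-0.4,-0.214,0],-0.38],[[-0.428,-0.229,0],-0.398],[[-0.428,-0.229,0],-0.398],[[-0.428,-0.229,0.06],-0.398],[[-0.428,-0.229,0.11],-0.398],[[-0.428,-0.229,0.15],-0.398],[[-0.428,-0.229,0.174],-0.398],[[-0.428,-0.229,0.174],-0.398],[[-0.428,-0.229,0.174],-0.398],[[-0.428,-0.229,0.174],-0.398]]'; python3 -c "
from plan import *
P=C+.0007*hy
go((*(P+.024*hx),.067,H))"
```

```text
t: 42.08
position: [0.5694, 0.1659, 0.0693]
orientation: [0.001, 0.064, 0.998, 0.0]
wrist_force: [-1.0, -0.7, -0.3]
finger_gap: 0.0299
gripper_force: 30.0
t 42.08 pos [0.5694 0.1659 0.0693] yaw 3.0137 tilt [0.0014 0.0006] F [-0.9949 -0.6673 -0.2792] gap 0.0299 gf 30.0
(np.float64(0.6013930158215177), np.float64(0.16033065516382528), 0.067, -0.128) shift [-0.065  -0.0028  0.0047] turn 0.0002
```

```bash
python3 -m handwheel '[[[-0.012,-0.002,0.003],0],[[-0.024,-0.002,0.003],0],[[-0.036,-0.002,0.003],0],[[-0.048,-0.002,0.003],0],[[-0.06,-0.002,0.003],0],[[-0.069,-0.002,0.003],0],[[-0.069,-0.002,0.003],0],[[-0.069,-0.002,0.003],0],[[-0.069,-0.002,0.003],0]]'; python3 -c "
from plan import *
P=C+.0007*hy
go((*(P+.02*hx),.04,H));s=state()['position'][:2]-C;print('local',s@hx,s@hy)"
```

```text
t: 43.2
position: [0.5989, 0.1604, 0.0662]
orientation: [-0.004, 0.064, 0.998, -0.001]
wrist_force: [-8.2, 0.6, 3.0]
finger_gap: 0.0298
gripper_force: 30.0
t 43.2 pos [0.5989 0.1604 0.0662] yaw 3.0138 tilt [-0.0082 -0.0005] F [-8.2147  0.5899  2.9831] gap 0.0298 gf 30.0
(np.float64(0.5974257391067015), np.float64(0.16084125820736989), 0.04, -0.128) shift [0.0025 0.0006 0.0524] turn 0.0005
local 0.021485418320285072 0.0004526967627782073
```

```bash
python3 -m handwheel '[[[0,0.001,0.01],0],[[0,0.001,0.02],0],[[0,0.001,0.03],0],[[0,0.001,0.04],0],[[0,0.001,0.048],0],[[0,0.001,0.052],0],[[0,0.001,0.052],0],[[0,0.001,0.052],0]]'; python3 -m handwheel '[[[0.008,0.001,0],0],[[0.016,0.001,0],0],[[0.024,0.001,0.001],0],[[0.032,0.001,0.001],0],[[0.04,0.001,0.001],0],[[0.046,0.001,0.001],0],[[0.046,0.001,0.001],0],[[0.046,0.001,0.001],0]]'; python3 -c "
from plan import *
s=state()['position'][:2]-C;print('local',s@hx,s@hy)"
```

```text
t: 44.2
position: [0.5986, 0.1606, 0.0399]
orientation: [-0.004, 0.064, 0.998, -0.001]
wrist_force: [-8.8, 0.5, 2.5]
finger_gap: 0.0298
gripper_force: 30.0
t: 45.2
position: [0.5785, 0.1634, 0.0398]
orientation: [-0.002, 0.064, 0.998, -0.001]
wrist_force: [-5.6, -0.4, -1.6]
finger_gap: 0.0297
gripper_force: 30.0
local 0.0009335792237157872 0.0007972201378620241
```

```bash
python3 -m handwheel '[[[0.004,0,0],0],[[0.008,0,0],0],[[0.011,0,0],0],[[0.011,0,0],0]]'; python3 -m handwheel '[[[0,0,0],0],[[0,0,0],0],[[0,0,0],0],[[0,0,0],0]]' 56; python3 -c "
from plan import *
go((.45,.5,.22,H));s=state()['position'][:2]-C;print('local',s@hx,s@hy)"
```

```text
t: 45.7
position: [0.5777, 0.1638, 0.0407]
orientation: [0.003, 0.064, 0.998, 0.0]
wrist_force: [4.9, -3.1, -8.8]
finger_gap: 0.0296
gripper_force: 30.0
t: 46.2
position: [0.5748, 0.1651, 0.0407]
orientation: [0.0, 0.064, 0.998, 0.0]
wrist_force: [0.2, -0.3, 0.9]
finger_gap: 0.0559
gripper_force: 0.0
t 46.2 pos [0.5748 0.1651 0.0407] yaw 3.0140 tilt [0.0004 0.0005] F [ 0.2423 -0.256   0.8548] gap 0.0559 gf 0.0
(0.45, 0.5, 0.22, -0.128) shift [ 0.3328  0.6327 -0.3583] turn 0.0008
local -0.0029431930557289984 0.0020664561230051763
```

Contact with the block again. Retreat and check both views. In station b the tip contact should be verified too.

```bash
python3 -m handwheel '[[[0,0,-0.04],0],[[0,0,-0.1],0],[[0,0,-0.2],0],[[0,0,-0.3],0],[[0.05,0.1,-0.34],0],[[0.1,0.2,-0.34],0],[[0.15,0.3,-0.34],0],[[0.2,0.4,-0.34],0],[[0.25,0.5,-0.34],0],[[0.33,0.63,-0.34],0],[[0.33,0.75,-0.34],0],[[0.33,0.85,-0.34],0],[[0.33,0.85,-0.34],0],[[0.33,0.85,-0.34],0]]'; python3 - <<'E'
from plan import *
from m import pose,BR
t=cam("top");s=cam("side")
a=cv2.resize(t["bgr"][130:280,165:345],(400,333),interpolation=2);b=cv2.resize(s["bgr"][140:270,195:351],(400,333),interpolation=2)
cv2.imwrite("pics/j10.png",cv2.resize(cv2.hconcat([a,b]),(800,333)))
[print(*o) for o in pose(t,*BR,(262,145,345,195),.063,60)]
E
```

```text
t: 47.95
position: [0.4654, 0.6063, 0.2097]
orientation: [-0.0, 0.064, 0.998, -0.001]
wrist_force: [0.3, 0.7, 0.0]
finger_gap: 0.0563
gripper_force: 0.0
[274.9 171.7] [0.5763 0.163 ] -0.11756659465218151 [0.0804 0.0299]
[301.5566 171.5243] [0.5673 0.0891] -0.1092518437344754 [0.0801 0.0309]
```

View pics/j10.png

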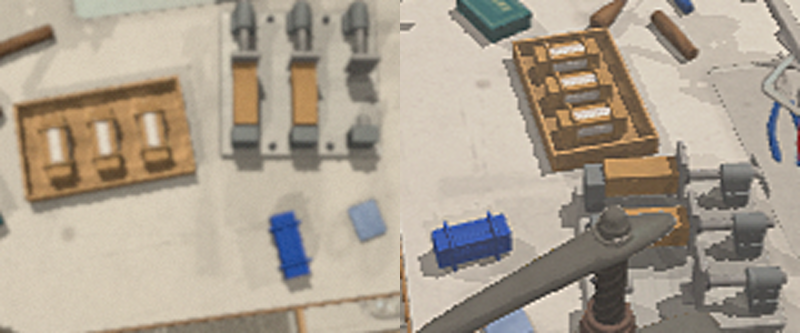

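Both cores lie straight in stations b and c with no gap at the blocks (length 80 mm, centres within about 1 mm of the stations). The three bobbins are in the tray, nothing else has moved, and I see no third core. Handing in.

```bash
python3 -c "
from station import *
print(finish_job())"
```

```text
the job is handed in; nothing more can be done
None
```

Job handed in at about 48 s: all three full bobbins lie in the tray, and both cores found on the bench sit straight in holder stations b and c; the tin, chalk, die and blue look-alike were not touched.

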